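# Centre a freshly painted plaque on the banding wheel

### The arm

A 6-joint arm with a two-finger parallel gripper is mounted at the origin on the work surface. World frame = base frame: x ahead of the robot, y to its left, z up, the work surface at z = 0. Lengths are in m, angles in degrees, forces in N, time in s.
With the tool pointing down it reaches from about 0.25 to 0.85 m from the base axis. Payload 12.5 kg.
Tool frame: the origin (TCP) lies at the very end of the fingers, on their centre line; the grasp point (between the pads) lies 19 mm behind it; z points along the fingers, y is the line along which they close (so a half turn about z gives the same grasp; the last joint's range is limited). The gripper opens to 93 mm and grips with 3 to 60 N. Pads are 15 mm wide; open, the fingers measure 128 mm over their backs; the gripper's body (75 mm by 188 mm) begins 65 mm behind the grasp point.
Start: joints at [59.897, 20.094, 94.641, -0, 65.266, -4.847], TCP at [0.235, 0.497, 0.219] pointing down, gripper open.
Joint ranges: [-157.81, 157.81], [-45, 120.19], [0.68, 151.7], [-89.99, 269.99], [4.06, 180], [-164.3, 164.3]. Speed limits (degrees/s): [127.2, 127.2, 159.86, 180, 180, 180].

### API

Orientations are given as [roll, pitch, yaw] about the fixed x, y, z axes, in that order (R = Rz(yaw) Ry(pitch) Rx(roll)).
In Python, from plant import state, grab_frame, job_done gives the robot as it stands. The module is installed in compiled form; this text tells all that it offers.
- The arm moves only by the tool jog_arm, never from a script. Its argument "rows" is a list of rows, each a list of 7 numbers: the shift along the tool's x, y, z in m, then the turn, a rotation vector about the tool's x, y, z in rad, then the gripper command: -1 is shut, 1 is fully open, values between are in proportion. A call has 1 to 8 rows; each row is the pose to reach, as a shift and turn from the pose commanded when the call began, along the tool's axes at that moment; what a row does not reach only later rows make up. A row lasts 1/8 s, in which the tool goes at most 62.5 mm and 10.7 degrees, less where a joint would pass 70% of its speed; a pose out of reach is approached as far as the arm can. A call with a gripper value outside its range is refused whole. The fingers move at their own pace and stop on an object; "grip_force" is the grip in N (left out, the last holds). Time passes only in rows, so rows that repeat a pose let the fingers close. It gives the time, the measured TCP pose, the force, the opening and the grip force at its end, in the units of the state.
- state(): the state, without advancing time (a new reading comes with each control period).
- grab_frame(name): name is "scene" or "side" or "wrist"; returns a dict with "pixels" (384x512x3 uint8, red, green, blue), "range_z" (384x512 float32, m along the optical axis (not along the pixel's ray), 0 where there is no reading), "camera_matrix" (3x3 intrinsics, pixels), "k1" (the pictures are not rectified: a ray, as slopes to the right and down, at radius r is drawn at 1 + k1 r^2 times it, then the intrinsics apply), "rvec" (rotation vector, rad) and "tvec" (3), from world to camera coordinates, as OpenCV has them; the wrist camera has in their place "tool_from_camera" (4x4, takes a point from camera to tool coordinates, whose origin is the TCP and whose axes are the flange's). Camera axes: x right, y down, z forward; pixel columns grow to the right and rows downward; lengths in m; the calibration is good to about 2 mm. A picture is of the moment at which its call begins: read the wrist's pose just before it.
- job_done(): hands the job in; it is judged then, once.
The state is a dict: "t": time; "qpos": joint angles; "qvel": joint speeds; "joint_torque": joint torques, N m; "position": TCP position; "ee_rot": TCP orientation; "ft_force": force on the tool from outside, world axes, zero at the start; "wrist_torque": the same for the moment, N m; "gripper_width": opening from 0.0 (shut) to 1.0 (fully open); "grip_force": force on a finger pad.
Only numpy, scipy, OpenCV 4.12 (cv2) and the standard library are available. Lean on these libraries where they do the work, as an engineer would, in place of code of your own. Each camera call takes 0.05 s, during which the arm holds its last target. There are 200 camera calls.

### The job

The clay plaque has been set down off-centre on the banding wheel. Slide it with light fingertip pressure on its bare middle until it lies centred with no edge overhanging the wheel head, and only then turn the wheel so that the gap left in the painted rim faces the robot and take the finger away. The rim band is still tacky, so do not touch it, and press gently because the thin clay cracks; leave the things standing around alone.

Things in the scene. Friction and masses are not known exactly. Their poses are not given: they have to be found in the camera images.
- plaque: Round fired-clay plaque, 128 mm across, 7 mm thick, about 0.2 kg, lying loose on the banding wheel. Origin: centre of its underside. Bare terracotta middle 100 mm across; painted rim with a gap at its own -x side. It slides on the head (friction about 0.25) before it slips under the shut fingertips (about 0.5) if these press with 5 to 7 N. Over 10 N, even as a brief knock, cracks it.
- gap (a point): Middle of the unpainted gap in the rim band, on the plaque's top face, 57 mm from the plaque's centre.
- wheel_top (a point): Centre of the banding wheel's head, at its top face, 75 mm above the table. The head is an aluminium disc 140 mm across, 12 mm thick, with fine ring lines; it turns on this vertical axis over an iron foot (124 mm across) fixed to the table. Bearing friction 0.008 N m; it stays where left. A fingertip pressing on the plaque and moving round this axis turns both, lagging somewhat.
- wheel_front (a point): Fixed point over the wheel's foot on the side towards the robot: 57 mm from the wheel's axis in the -x direction, at the height of the head's top face. It does not turn with the head. The gap must come here.
- jar: Empty glass rinsing jar, 74 mm across, 105 mm high. Bystander. Origin: centre of its underside.
- mug: White mug with a handle, 82 mm across, 95 mm high. Bystander. Origin: centre of its underside.
- bottle_a: Blue squeeze bottle of paint with a pointed nozzle, 40 mm across, 138 mm high. Bystander. Origin: centre of its underside.
- bottle_b: Yellow squeeze bottle of paint with a pointed nozzle, 40 mm across, 138 mm high. Bystander. Origin: centre of its underside.
- paint_band: The tacky blue band: the outer 14 mm of the plaque's top (radius 50 to 64 mm) and its edge, 0.3 mm proud, all round except for a gap of 28 degrees (28 mm along the rim) centred on the plaque's -x axis. Same origin and axes as the plaque.
Things that resemble listed ones, but are neither listed nor needed, are in the scene too. There is more than one size of the plaque; the one meant has the size given above. What is shaped like the part that bears wheel_top but pink is not meant.

How it is judged:
By the outcome, as a careful person would: the job done as asked, in the order asked, and still so for the second after the job is handed in, with the robot touching nothing.
It also fails if it takes over 72 s, if anything falls off the work surface, if the arm or the gripper's body presses on something with over 40 N, if the wrist force passes 120 N, or if a joint passes its speed limit or range.

## Working session

There is one attempt and no reset: what is moved stays moved. The work goes in short steps, Python scripts to look and compute and a tool call to move; the robot and the scene stay as the last step left them, time stands still between calls to the robot, and variables do not carry over. Pictures are saved under pics/ and viewed, at most 10 in all, crops included, and the job is handed in when it is done.

Besides the shell and the picture viewer there is one more tool, called after ">>>" by a JSON object that holds its "fn" and its "kwargs". jog_arm: Moves the arm, as the interface text tells. Its arguments: {"type":"object","properties":{"rows":{"type":"array"},"grip_force":{"type":"number"}},"required":["rows"]}

```bash
mkdir -p pics
cat > h.py <<'E'
import numpy as np, cv2
from plant import state, grab_frame, job_done
from scipy.spatial.transform import Rotation as R
def cam(name):
    s=state(); f=grab_frame(name)
    if name=="wrist":
        T=np.eye(4); T[:3,:3]=R.from_euler('xyz',s['ee_rot'],degrees=True).as_matrix(); T[:3,3]=s['position']
        f['W']=T@np.array(f['tool_from_camera'])
    else:
        M=np.eye(4); M[:3,:3]=cv2.Rodrigues(np.array(f['rvec'],float))[0]; M[:3,3]=np.ravel(f['tvec']); f['W']=np.linalg.inv(M)
    return f
def rays(f,uv):
    K=np.array(f['camera_matrix']); p=(np.asarray(uv,float)-K[:2,2])/[K[0,0],K[1,1]]
    q=p.copy()
    for _ in range(20): q=p/(1+f['k1']*(q**2).sum(-1,keepdims=True))
    return np.concatenate([q,np.ones(q.shape[:-1]+(1,))],-1)
def cloud(f):
    u=np.stack(np.meshgrid(np.arange(512),np.arange(384)),-1)
    P=rays(f,u)*f['range_z'][...,None]
    return P@f['W'][:3,:3].T+f['W'][:3,3]
def atz(f,uv,z):
    d=rays(f,uv)@f['W'][:3,:3].T; o=f['W'][:3,3]
    return o+d*((z-o[2])/d[...,2:3])
def save(f,n): cv2.imwrite('pics/'+n,f['pixels'][...,::-1])
E
python3 - <<'E'
from h import *
f=cam('scene');g=cam('side')
im=np.hstack([f['pixels'],g['pixels']])
cv2.imwrite('pics/a.png',cv2.resize(im[...,::-1],(800,300)))
cv2.imwrite('pics/b.png',cv2.resize(f['pixels'][...,::-1],(800,600)))
print(state()); print(f['W'].round(3),g['W'].round(3),f['k1'])
E
```

```text
{'t': 0.1, 'qpos': array([ 5.98959418e+01,  2.01207012e+01,  9.46725290e+01, -2.66893193e-03,
        6.52663399e+01, -4.84778410e+00]), 'qvel': array([ 0.0147918 , -0.07883288, -0.11606787, -0.03592643, -0.09198889,
       -0.00291109]), 'joint_torque': array([ 2.56159823e-03, -4.98029101e+01, -2.85711694e+01,  7.01162196e-02,
        2.38371844e-02, -1.49240833e-05]), 'position': array([0.23450403, 0.49715976, 0.21816552]), 'ee_rot': array([-1.79940438e+02, -2.61994239e-03,  1.54744842e+02]), 'ft_force': array([ 0.09092602,  0.29324412, -0.05355377]), 'wrist_torque': array([ 0.00476002, -0.03848376,  0.00123297]), 'grip_force': 0.0, 'gripper_width': 1.0012191387438}
[[-0.752  0.577 -0.319  0.903]
 [ 0.659  0.646 -0.384  0.373]
 [-0.016 -0.499 -0.866  1.077]
 [ 0.     0.     0.     1.   ]] [[ 0.98  -0.115  0.165  0.389]
 [-0.201 -0.6    0.774 -0.7  ]
 [ 0.011 -0.792 -0.611  0.577]
 [ 0.     0.     0.     1.   ]] -0.0984052970989458
```

View pics/b.png

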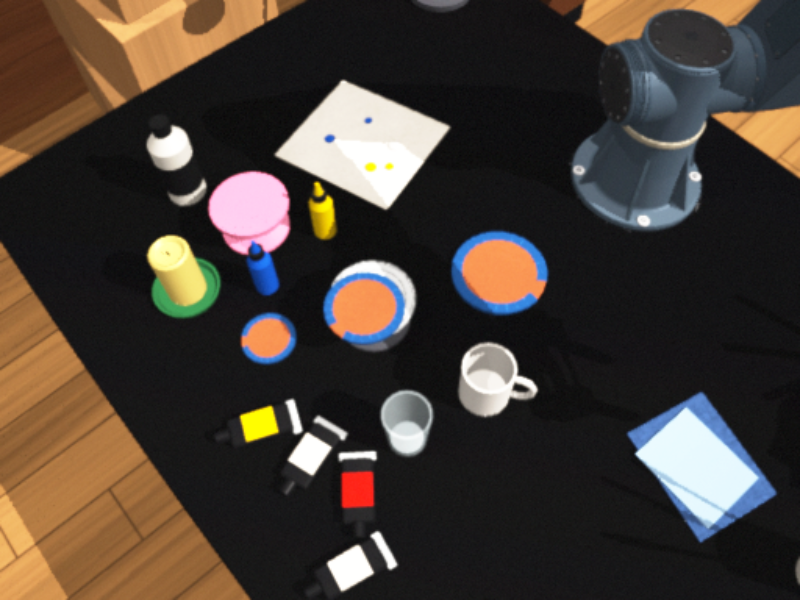

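View pics/a.png

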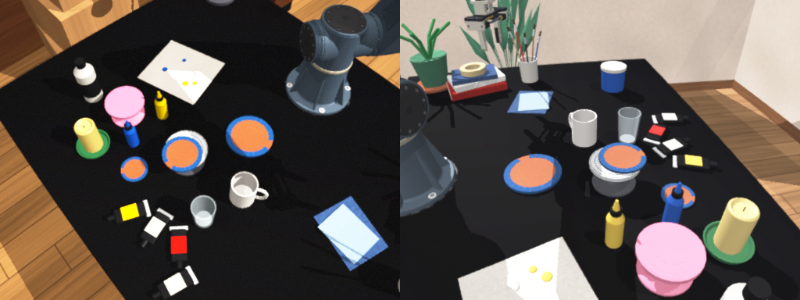

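The candidate discs (in the 800x600 scene view) are the one on the grey wheel at (365,308), a larger one on the table at (500,272) and a small one at (268,338). The grey aluminium wheel is at (370,305) and the pink look-alike at (250,210). The plaque on the grey wheel is the one meant; I'll measure its size and confirm it in a crop.

```bash
cat >> h.py <<'E'
from scipy.optimize import least_squares
def circ(P,r=None):
    c0=P.mean(0)
    def fn(x): return np.hypot(*(P-x[:2]).T)-(x[2] if r is None else r)
    x0=list(c0)+([0.06] if r is None else [])
    s=least_squares(fn,x0,loss='soft_l1',f_scale=0.0007)
    return s.x, np.sqrt(np.median(s.fun**2))
def measure(f,c=(0.5,0.1),verbose=1):
    """plaque centre, gap direction, from colour masks back-projected to z=.082"""
    hsv=cv2.cvtColor(f['pixels'],cv2.COLOR_RGB2HSV); H,S,V=[hsv[...,i].astype(int) for i in range(3)]
    P=cloud(f); uv=np.stack(np.meshgrid(np.arange(512),np.arange(384)),-1)
    Q=atz(f,uv,0.082)[...,:2]
    near=(np.hypot(*(P[...,:2]-c).transpose(2,0,1))<0.11)&(P[...,2]>0.05)&(P[...,2]<0.1)
    sat=near&(S>110)&(V>50); blue=sat&(H>95)&(H<130); org=sat&((H<25)|(H>170))
    return P,Q,near,blue,org,(near&(S<70)&(V>60))
def outer(mask):
    cs,_=cv2.findContours(mask.astype(np.uint8),cv2.RETR_EXTERNAL,cv2.CHAIN_APPROX_NONE)
    return max(cs,key=cv2.contourArea)[:,0,:]
E
python3 - <<'E'
from h import *
for n in ['scene','side']:
    f=cam(n);P=cloud(f)
    if n=='scene': 
        r=P[192:202,225:240]; print(np.nanmedian(r.reshape(-1,3),0)); c0=np.nanmedian(r.reshape(-1,3),0)[:2]
    P,Q,near,b,o,al=measure(f,c0)
    k=outer(b|o); x,e=circ(atz(f,k,0.082)[:,:2]); print(n,'plaque',x,e, np.median(P[o][:,2]))
    x2,e=circ(atz(f,k,0.082)[:,:2],.0645)
    d=Q-x2[:2]; rr=np.hypot(d[...,0],d[...,1]); an=np.degrees(np.arctan2(d[...,1],d[...,0]))
    m=o&(rr>.052)&(rr<.0625); v=d[m].mean(0); print(' x2',x2,'gapdir',np.degrees(np.arctan2(v[1],v[0])),m.sum())
    print(' alz',np.percentile(P[al][:,2],[5,25,50,75,95]))
    u,v=(233,196) if n=='scene' else (282,202)
    print(u,v)
    a=f['pixels'][v-60:v+60,u-80:u+80]; cv2.imwrite(f'pics/c_{n}.png',cv2.resize(a[...,::-1],(800,600),interpolation=cv2.INTER_CUBIC))
a=cv2.imread('pics/c_scene.png');b=cv2.imread('pics/c_side.png')
cv2.imwrite('pics/c.png',cv2.resize(np.hstack([a,b]),(800,300)))
# other objects
f=cam('scene');P=cloud(f)
for nm,u,v in [('jar',407,405),('mug',488,352),('blue',255,246),('yel',318,188),('pink',250,205),('big',500,272),('small',268,338)]:
    u=int(u*.64);v=int(v*.64);print(nm,np.median(P[v-2:v+3,u-2:u+3].reshape(-1,3),0).round(3))
E
```

```text
[ 0.59823487 -0.0911199   0.08189229]
scene plaque [ 0.59105824 -0.09088619  0.05864058] 0.005477170727767083 0.08200548352339299
 x2 [ 0.59379972 -0.09070705] gapdir 3.017573976469721 31
 alz [0.07140344 0.0739083  0.07531557 0.07669786 0.08053789]
233 196
side plaque [ 0.59156657 -0.08942343  0.06112879] 0.005446651784797897 0.08168950866538505
 x2 [ 0.59202137 -0.09175231] gapdir 4.804296377699067 28
 alz [0.06572359 0.07318875 0.07472057 0.07557716 0.08162529]
282 202
jar [0.651 0.073 0.065]
mug [0.501 0.093 0.073]
blue [ 0.67  -0.271  0.129]
yel [ 0.522 -0.296  0.125]
pink [ 0.613 -0.381  0.077]
big [ 0.352 -0.019  0.009]
small [ 0.731 -0.189  0.005]
```

View pics/c.png

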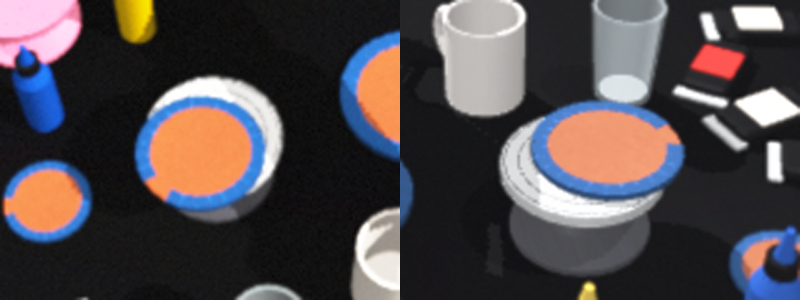

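The disc on the grey wheel has its gap at scene crop (157,187) and side crop (668,133), so it points away from the robot. The disc overhangs the head towards +x/+y. The bottles, jar and mug stand clear of it. The circle fit is poor, so I'll refine it.

```bash
cat >> h.py <<'E'
def plaque(f,c=(0.6,-0.085),rad=.10):
    """fit disc outline (r=.0643, mid edge) and gap angle. returns cx,cy,gap deg,resid,free r"""
    hsv=cv2.cvtColor(f['pixels'],cv2.COLOR_RGB2HSV).astype(int); H,S,V=hsv[...,0],hsv[...,1],hsv[...,2]
    uv=np.stack(np.meshgrid(np.arange(512),np.arange(384)),-1)
    Q=atz(f,uv,0.082)[...,:2]; near=np.hypot(Q[...,0]-c[0],Q[...,1]-c[1])<rad
    blue=near&(H>95)&(H<130)&(S>120)&(V>60); org=near&((H<22)|(H>172))&(S>90)&(V>60)
    # inner boundary (orange/blue) at r=.050
    n,l,st,_=cv2.connectedComponentsWithStats(org.astype(np.uint8)); org=l==1+np.argmax(st[1:,4])
    hull=outer(org); K=atz(f,hull+0.0,0.082)[:,:2]
    x=np.median(K,0)
    for _ in range(15):
        d=np.hypot(*(K-x[:2]).T); k=d<.0535 if _>3 else d<.07
        x,e=circ(K[k])
    d=Q-x[:2]; rr=np.hypot(d[...,0],d[...,1]); m=org&(rr>.053)&(rr<.0625); v=d[m].mean(0)
    bm=blue&(rr<.075); nb,lb,sb,_=cv2.connectedComponentsWithStats(bm.astype(np.uint8)); bm=lb==1+np.argmax(sb[1:,4])
    KO=atz(f,outer(bm|org)+0.0,.082)[:,:2]; xo,eo=circ(KO)
    return x.round(4),round(e,5),xo.round(4),round(eo,5),round(float(np.degrees(np.arctan2(v[1],v[0]))),1),int(m.sum()),bm|org
E
python3 - <<'E'
from h import *
for n in ['scene','side']:
    f=cam(n); r=plaque(f); print(n,*r[:-1])
    P=cloud(f); pl=cv2.dilate(r[-1].astype(np.uint8),np.ones((5,5)))>0
    uv=np.stack(np.meshgrid(np.arange(512),np.arange(384)),-1)
    px=f['pixels'].astype(int); Q=atz(f,uv,.075)[...,:2]
    g=(px.max(2)-px.min(2)<40)&(px.min(2)>120)&(np.hypot(*(Q-r[0][:2]).transpose(2,0,1))<.12)&~pl&(abs(P[...,2]-.075)<.004)
    Pg=P[g]; 
    # minimum enclosing-ish: fit circle r=.07 to visible outer contour, exclude points next to plaque
    m=outer(g|pl|r[-1]); near_pl=cv2.dilate(pl.astype(np.uint8),np.ones((5,5)))[m[:,1],m[:,0]]>0
    K=atz(f,m[~near_pl]+0.,.075)[:,:2]; print('wheel fixed r',*circ(K,.07),'free',*circ(K),len(K))
    im=f['pixels'].copy(); im[g]=[0,255,0]; ys,xs=np.nonzero(pl); 
    cv2.imwrite(f'pics/d_{n}.png',cv2.resize(im[ys.min()-20:ys.max()+30,xs.min()-30:xs.max()+30][...,::-1],(400,300)))
cv2.imwrite('pics/d.png',np.hstack([cv2.imread('pics/d_scene.png'),cv2.imread('pics/d_side.png')]))
E
```

```text
scene [ 0.5955 -0.0916  0.0483] 0.00062 [ 0.5971 -0.0906  0.0632] 0.00079 4.7 33
wheel fixed r [ 0.57691775 -0.09818269] 0.0008606078423586266 free [ 0.57555815 -0.09828323  0.06890479] 0.0007851242074711912 63
side [ 0.5942 -0.0909  0.0477] 0.00078 [ 0.5933 -0.0927  0.0644] 0.00149 4.9 29
wheel fixed r [ 0.57230836 -0.10150625] 0.0005759726786285727 free [ 0.57156058 -0.10198136  0.06929755] 0.0005389696365176639 80
```

View pics/d.png

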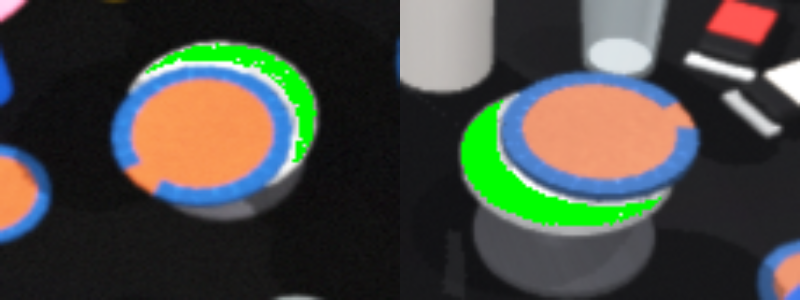

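Two cameras agree to about 3 mm: plaque at (0.595,-0.091), gap at +5°, and wheel at (0.574,-0.100). The plaque's top is at 82 mm and its outline radius is 63–64 mm, which matches the 128 mm plaque. Next I'll move over it with the fingers shut and use the wrist camera.

```bash
cat >> h.py <<'E'
def delta(pos,yaw,cmd=None):
    """shift/turn in tool axes from commanded pose cmd=(pos,rpy) or measured"""
    s=state(); p,e=cmd or (s['position'],s['ee_rot'])
    A=R.from_euler('xyz',e,degrees=True); B=R.from_euler('xyz',[180,0,yaw],degrees=True)
    return (A.inv().apply(np.array(pos)-p)).round(4),(A.inv()*B).as_rotvec().round(4)
E
python3 - <<'E'
from h import *
g=grab_frame('wrist');print(np.array(g['tool_from_camera']).round(3))
for yaw in (85,170,0): print(yaw,delta([.55,-.1,.26],yaw,([.235,.497,.219],[180,0,154.744])))
E
```

```text
[[ 0.001 -0.965 -0.264  0.074]
 [ 1.     0.     0.    -0.   ]
 [-0.    -0.264  0.965 -0.167]
 [ 0.     0.     0.     1.   ]]
85 (array([-0.5396, -0.4055, -0.041 ]), array([ 0.    , -0.    ,  1.2173]))
170 (array([-0.5396, -0.4055, -0.041 ]), array([ 0.    ,  0.    , -0.2663]))
0 (array([-0.5396, -0.4055, -0.041 ]), array([ 0.    , -0.    ,  2.7008]))
```

>>> {"fn": "jog_arm", "kwargs": {"rows": [[-0.533,-0.391,-0.041,0,0,1.35,-1],[-0.533,-0.391,-0.041,0,0,1.35,-1],[-0.533,-0.391,-0.041,0,0,1.35,-1],[-0.533,-0.391,-0.041,0,0,1.35,-1],[-0.533,-0.391,-0.041,0,0,1.35,-1],[-0.533,-0.391,-0.041,0,0,1.35,-1],[-0.533,-0.391,-0.041,0,0,1.35,-1],[-0.533,-0.391,-0.041,0,0,1.35,-1]], "grip_force": 10}}

```text
t: 1.4
position: [0.4733, 0.0568, 0.25]
ee_rot: [180.0, -0.0, 77.2]
ft_force: [0.6, 0.7, 0.8]
gripper_width: 0.186
grip_force: 0.0
```

Run:
```python
from h import *
s=state();print(s['t'],s['position'],s['ee_rot'],delta([.53,-.1,.26],0))
```

```text
1.4 [0.47332892 0.05676536 0.24996873] [ 1.79964285e+02 -1.54184926e-02  7.71902564e+01] (array([-0.1403,  0.09  , -0.01  ]), array([ 3.0000e-04, -6.0000e-04,  1.3472e+00]))
```

>>> {"fn": "jog_arm", "kwargs": {"rows": [[-0.14,0.09,-0.01,0,0,1.35,-1],[-0.14,0.09,-0.01,0,0,1.35,-1],[-0.14,0.09,-0.01,0,0,1.35,-1],[-0.14,0.09,-0.01,0,0,1.35,-1],[-0.14,0.09,-0.01,0,0,1.35,-1],[-0.14,0.09,-0.01,0,0,1.35,-1],[-0.14,0.09,-0.01,0,0,1.35,-1],[-0.14,0.09,-0.01,0,0,1.35,-1]]}}

```text
t: 2.4
position: [0.5299, -0.0975, 0.2596]
ee_rot: [180.0, 0.0, 0.0]
ft_force: [-0.1, -0.2, 0.4]
gripper_width: 0.002
grip_force: 0.0
```

>>> {"fn": "jog_arm", "kwargs": {"rows": [[0,0,0,0,0,0,-1],[0,0,0,0,0,0,-1]]}}

```text
t: 2.65
position: [0.5299, -0.0975, 0.2596]
ee_rot: [180.0, -0.0, 0.2]
ft_force: [-0.2, 1.5, 0.5]
gripper_width: 0.005
grip_force: 0.0
```

```bash
cat >> h.py <<'E'
def wheel(f,r):
    """head centre from its visible top outline (z=.075), given plaque() result r"""
    pl=cv2.dilate(r[-1].astype(np.uint8),np.ones((5,5)))>0
    uv=np.stack(np.meshgrid(np.arange(512),np.arange(384)),-1); Q=atz(f,uv,.075)[...,:2]
    px=f['pixels'].astype(int); P=cloud(f)
    g=(px.max(2)-px.min(2)<45)&(px.min(2)>110)&(np.hypot(*(Q-r[0][:2]).transpose(2,0,1))<.11)&~pl&(P[...,2]>.068)&(P[...,2]<.08)
    m=outer(g|pl|r[-1]); k=cv2.dilate(pl.astype(np.uint8),np.ones((5,5)))[m[:,1],m[:,0]]>0
    K=atz(f,m[~k]+0.,.075)[:,:2]; return circ(K,.07),circ(K),len(K),g
E
python3 - <<'E'
from h import *
s=state();print(s['t'],s['position'],s['ee_rot'],s['qpos'],s['gripper_width'],s['ft_force'])
f=cam('wrist'); save(f,'e.png')
try:
    r=plaque(f); print(*r[:-1]); print(wheel(f,r)[:3])
except Exception as e: print(repr(e))
E
```

```text
2.65 [ 0.52989381 -0.0974782   0.2595861 ] [ 1.79999530e+02 -1.67291332e-03  1.85586201e-01] [-1.53745658e+01  1.66366752e+01  9.34320131e+01 -4.35767158e-06
  6.99295740e+01  7.44398495e+01] 0.005265775479377085 [-0.24046784  1.52888969  0.5371506 ]
[ 0.5938 -0.0909  0.0494] 0.00028 [ 0.5945 -0.0905  0.0638] 0.00044 4.1 191
((array([ 0.5734932 , -0.09853169]), np.float64(0.00039542339577126884)), (array([ 0.57226799, -0.09913351,  0.06891528]), np.float64(0.0003326423408846202)), 153)
```

View pics/e.png

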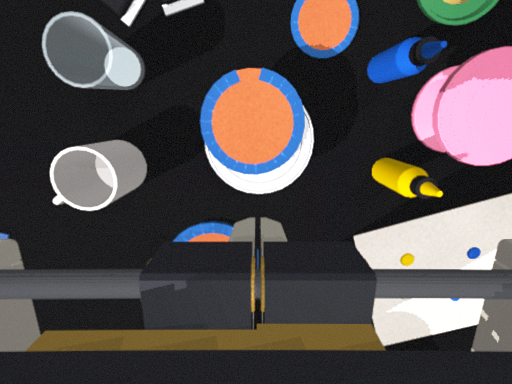

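The wrist picture shows the plaque at (252,120) with its gap at the top (250,75). The wheel head is offset below it at (259,137), and the shut fingertips are at (258,230). The plaque must slide (-20.5,-7.7) mm. I'll descend over the plaque's centre.

>>> {"fn": "jog_arm", "kwargs": {"rows": [[0.064,-0.0065,0.05,0,0,0,-1],[0.064,-0.0065,0.1,0,0,0,-1],[0.064,-0.0065,0.15,0,0,0,-1],[0.064,-0.0065,0.168,0,0,0,-1],[0.064,-0.0065,0.168,0,0,0,-1],[0.064,-0.0065,0.168,0,0,0,-1],[0.064,-0.0065,0.168,0,0,0,-1]]}}

```text
t: 3.58
position: [0.5948, -0.0912, 0.0935]
ee_rot: [180.0, -0.2, 0.1]
ft_force: [0.5, -0.0, 0.5]
gripper_width: 0.007
grip_force: 0.0
```

Run:
```python
from h import *
s=state();print(s['t'],s['position'],s['ee_rot'],s['ft_force'],s['gripper_width'])
```

```text
3.575 [ 0.59475819 -0.09117491  0.09345828] [ 1.79959170e+02 -1.63930767e-01  5.31051379e-02] [ 0.52367908 -0.03228541  0.54704527] 0.006766621812657453
```

>>> {"fn": "jog_arm", "kwargs": {"rows": [[0,0,0.002,0,0,0,-1],[0,0,0.004,0,0,0,-1],[0,0,0.006,0,0,0,-1],[0,0,0.007,0,0,0,-1],[0,0,0.0075,0,0,0,-1],[0,0,0.008,0,0,0,-1]]}}

```text
t: 4.32
position: [0.5939, -0.0909, 0.0835]
ee_rot: [180.0, 0.0, 0.0]
ft_force: [0.1, -0.0, 0.2]
gripper_width: 0.004
grip_force: 0.0
```

>>> {"fn": "jog_arm", "kwargs": {"rows": [[0,0,0.0003,0,0,0,-1],[0,0,0.0006,0,0,0,-1],[0,0,0.0009,0,0,0,-1]]}}

```text
t: 4.7
position: [0.5939, -0.0909, 0.0827]
ee_rot: [180.0, -0.0, 0.0]
ft_force: [0.1, 0.1, 0.0]
gripper_width: 0.006
grip_force: 0.0
```

>>> {"fn": "jog_arm", "kwargs": {"rows": [[0,0,0.0002,0,0,0,-1],[0,0,0.0004,0,0,0,-1],[0,0,0.0005,0,0,0,-1]]}}

```text
t: 5.08
position: [0.5939, -0.091, 0.0823]
ee_rot: [180.0, -0.0, 0.0]
ft_force: [-1.4, 0.5, 2.4]
gripper_width: 0.005
grip_force: 1.3
```

>>> {"fn": "jog_arm", "kwargs": {"rows": [[0,0,0.0002,0,0,0,-1],[0,0,0.0003,0,0,0,-1]]}}

```text
t: 5.32
position: [0.594, -0.091, 0.0823]
ee_rot: [180.0, -0.0, 0.0]
ft_force: [-1.9, 1.1, 5.6]
gripper_width: 0.003
grip_force: 3.0
```

>>> {"fn": "jog_arm", "kwargs": {"rows": [[-0.0005,0.0002,0.0,0,0,0,-1],[-0.0014,0.0005,0.0,0,0,0,-1],[-0.0023,0.0009,0.0,0,0,0,-1],[-0.0032,0.0012,0.0,0,0,0,-1]]}}

```text
t: 5.82
position: [0.5912, -0.0923, 0.0823]
ee_rot: [180.0, -0.1, 0.0]
ft_force: [1.3, 1.2, 5.8]
gripper_width: 0.003
grip_force: 2.6
```

>>> {"fn": "jog_arm", "kwargs": {"rows": [[-0.001,0.0004,0.0,0,0,0,-1],[-0.002,0.0008,0.0,0,0,0,-1],[-0.0035,0.0013,0.0,0,0,0,-1],[-0.005,0.0019,0.0,0,0,0,-1],[-0.0065,0.0024,0.0,0,0,0,-1],[-0.008,0.003,0.0,0,0,0,-1],[-0.009,0.0034,0.0,0,0,0,-1],[-0.0095,0.0036,0.0,0,0,0,-1]]}}

```text
t: 6.82
position: [0.5817, -0.0959, 0.0823]
ee_rot: [180.0, -0.1, 0.0]
ft_force: [2.7, 0.3, 5.0]
gripper_width: 0.005
grip_force: 2.7
```

Run:
```python
from h import *
s=state();print(s['t'],s['position'],s['ee_rot'],s['ft_force'])
for n in ('scene','side'):
    f=cam(n); save(f,f'f_{n}.png')
    try: r=plaque(f); print(n,*r[:-1]); print(wheel(f,r)[:3])
    except Exception as e: print(repr(e))
```

```text
6.825 [ 0.58166788 -0.09585271  0.08231124] [ 1.79986858e+02 -8.00864655e-02  4.21417969e-02] [2.74059301 0.29362431 4.98624162]
scene [ 0.6069 -0.0962  0.0361] 0.00607 [ 0.6018 -0.0867  0.0419] 0.00746 nan 0
((array([ 0.58429062, -0.09285179]), np.float64(0.0003769285242128888)), (array([ 0.57050607, -0.07736049,  0.04944414]), np.float64(0.00039574343526820515)), 10)
side [ 0.5803 -0.0964  0.0462] 0.00207 [ 0.5783 -0.1031  0.0595] 0.00436 5.5 28
((array([ 0.57153851, -0.10435601]), np.float64(0.0006626573772896314)), (array([ 0.57102363, -0.10477394,  0.06946386]), np.float64(0.0006193344478732203)), 74)h.py:56: RuntimeWarning: Mean of empty slice.
  d=Q-x[:2]; rr=np.hypot(d[...,0],d[...,1]); m=org&(rr>.053)&(rr<.0625); v=d[m].mean(0)
  ret = um.true_divide(
```

>>> {"fn": "jog_arm", "kwargs": {"rows": [[0,0,0.0001,0,0,0,-1],[-0.0012,0.0005,0.0001,0,0,0,-1],[-0.0024,0.0009,0.0001,0,0,0,-1],[-0.0036,0.0014,0.0001,0,0,0,-1],[-0.005,0.0019,0.0001,0,0,0,-1],[-0.0065,0.0024,0.0001,0,0,0,-1],[-0.0075,0.0028,0.0001,0,0,0,-1],[-0.008,0.003,0.0001,0,0,0,-1]]}}

```text
t: 7.92
position: [0.5738, -0.0989, 0.0823]
ee_rot: [180.0, -0.1, 0.0]
ft_force: [2.2, 0.5, 7.0]
gripper_width: 0.003
grip_force: 3.0
```

>>> {"fn": "jog_arm", "kwargs": {"rows": [[0,0,0,0,0,0,-1],[0,0,-0.0008,0,0,0,-1],[0,0,-0.004,0,0,0,-1],[0,0,-0.025,0,0,0,-1],[-0.03,0,-0.08,0,0,0,-1],[-0.045,0,-0.13,0,0,0,-1],[-0.045,0,-0.17,0,0,0,-1],[-0.045,0,-0.175,0,0,0,-1]]}}

```text
t: 8.93
position: [0.5289, -0.0991, 0.2594]
ee_rot: [179.9, -0.2, 0.0]
ft_force: [0.3, -0.4, -0.7]
gripper_width: 0.007
grip_force: 0.0
```

>>> {"fn": "jog_arm", "kwargs": {"rows": [[0,0,0,0,0,0,-1],[0,0,0,0,0,0,-1]]}}

```text
t: 9.18
position: [0.5276, -0.0986, 0.2552]
ee_rot: [-180.0, 0.1, 0.0]
ft_force: [0.2, -0.5, -0.6]
gripper_width: 0.008
grip_force: 0.0
```

```bash
cat > m.py <<'E'
from h import *
import sys
s=state();print(s['t'],s['position'].round(4),s['ee_rot'].round(2),s['ft_force'].round(2))
for n in ('wrist','scene','side'):
    f=cam(n); save(f,f'{sys.argv[1]}_{n}.png')
    try: r=plaque(f); print(n,*r[:-1]); w=wheel(f,r); print('  wheel',w[0][0].round(4),w[1][0].round(4),w[2])
    except Exception as e: print(repr(e))
E
python3 m.py g
```

```text
9.175 [ 0.5276 -0.0986  0.2552] [-1.7996e+02  1.5000e-01  5.0000e-02] [ 0.16 -0.54 -0.58]
wrist [ 0.5735 -0.0989  0.0495] 0.00029 [ 0.5735 -0.099   0.0632] 0.00031 4.1 196
ValueError('Initial guess is outside of provided bounds')
scene [ 0.5751 -0.0997  0.048 ] 0.0006 [ 0.5755 -0.0994  0.0623] 0.00085 4.2 36
  wheel [ 0.6581 -0.0828] [ 0.633  -0.0578  0.0346] 1
side [ 0.574  -0.099   0.0477] 0.00057 [ 0.5729 -0.0991  0.0647] 0.0013 4.6 30
  wheel [ 0.5704 -0.1038] [ 0.5697 -0.105   0.0688] 47h.py:27: RuntimeWarning: Mean of empty slice.
  c0=P.mean(0)
  ret = um.true_divide(
```

View pics/g_wrist.png

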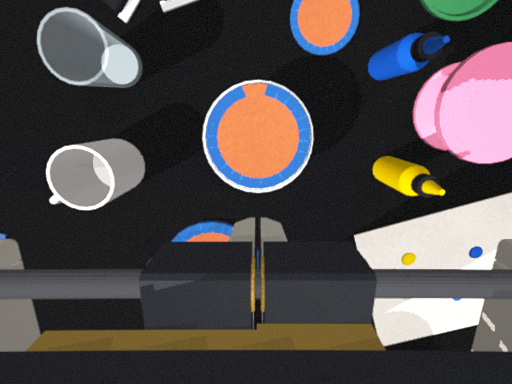

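The plaque at (258,136) now has a thin, even-looking white ring of wheel head all round, with the gap still at (256,90). I'll measure how concentric the two are.

```bash
cat >> h.py <<'E'
def centring(f):
    """plaque outline centre and head outline centre from radial scans about the plaque (same camera)"""
    r=plaque(f); c=r[0][:2]
    px=f['pixels'].astype(int)
    uv=np.stack(np.meshgrid(np.arange(512),np.arange(384)),-1); Q=atz(f,uv,.075)[...,:2]
    bright=(px.max(2)>95)&(np.hypot(*(Q-c).transpose(2,0,1))<.085)
    n,l,st,ce=cv2.connectedComponentsWithStats(bright.astype(np.uint8)); M=l==1+np.argmax(st[1:,4])
    K=atz(f,outer(M)+0.,.075)[:,:2]
    return r[:-1],circ(K),circ(K,.07)
E
python3 - <<'E'
from h import *
f=cam('wrist');a,b,c=centring(f);print(*a);print(b);print(c)
E
```

```text
[ 0.5736 -0.0989  0.0495] 0.00027 [ 0.5736 -0.099   0.0632] 0.00034 4.1 186
(array([ 0.57141098, -0.09871095,  0.06984263]), np.float64(0.0002808342633199429))
(array([ 0.5713869 , -0.09871741]), np.float64(0.0002811451174763724))
```

The head fits at (0.5714,-0.0987) with r=69.8 mm, so the plaque is still about 2 mm off in +x. One more small nudge will fix that.

>>> {"fn": "jog_arm", "kwargs": {"rows": [[0.046,0,0.05,0,0,0,-1],[0.046,0,0.1,0,0,0,-1],[0.046,0,0.14,0,0,0,-1],[0.046,0,0.16,0,0,0,-1],[0.046,0,0.166,0,0,0,-1],[0.046,0,0.168,0,0,0,-1],[0.046,0,0.169,0,0,0,-1],[0.046,0,0.169,0,0,0,-1]]}}

```text
t: 10.38
position: [0.5745, -0.0988, 0.0885]
ee_rot: [180.0, -0.1, 0.0]
ft_force: [-0.7, -0.4, 1.1]
gripper_width: 0.006
grip_force: 0.0
```

>>> {"fn": "jog_arm", "kwargs": {"rows": [[0,0,0.0004,0,0,0,-1],[0,0,0.0006,0,0,0,-1]]}}

```text
t: 10.62
position: [0.5743, -0.0988, 0.0874]
ee_rot: [180.0, -0.0, 0.0]
ft_force: [-0.4, 0.1, 0.2]
gripper_width: 0.007
grip_force: 0.0
```

>>> {"fn": "jog_arm", "kwargs": {"rows": [[0,0,0.0015,0,0,0,-1],[0,0,0.003,0,0,0,-1],[0,0,0.004,0,0,0,-1],[0,0,0.0044,0,0,0,-1],[0,0,0.0046,0,0,0,-1],[0,0,0.0048,0,0,0,-1],[0,0,0.005,0,0,0,-1]]}}

```text
t: 11.5
position: [0.5742, -0.0987, 0.0823]
ee_rot: [180.0, -0.0, 0.0]
ft_force: [-1.5, -0.8, 2.4]
gripper_width: 0.007
grip_force: 1.4
```

>>> {"fn": "jog_arm", "kwargs": {"rows": [[0,0,0.0002,0,0,0,-1],[0,0,0.0003,0,0,0,-1]]}}

```text
t: 11.75
position: [0.5743, -0.0988, 0.0823]
ee_rot: [180.0, -0.0, 0.0]
ft_force: [-3.1, 1.1, 5.7]
gripper_width: 0.007
grip_force: 3.0
```

>>> {"fn": "jog_arm", "kwargs": {"rows": [[-0.0004,0,0,0,0,0,-1],[-0.001,0,0,0,0,0,-1],[-0.0016,0,0,0,0,0,-1],[-0.0022,0,0,0,0,0,-1],[-0.0026,0,0,0,0,0,-1],[-0.0026,0,0,0,0,0,-1]]}}

```text
t: 12.5
position: [0.5721, -0.0989, 0.0823]
ee_rot: [180.0, -0.1, 0.0]
ft_force: [1.6, 0.5, 5.7]
gripper_width: 0.004
grip_force: 2.8
```

>>> {"fn": "jog_arm", "kwargs": {"rows": [[0,0,-0.0008,0,0,0,-1],[0,0,-0.004,0,0,0,-1],[0,0,-0.025,0,0,0,-1],[-0.03,0,-0.08,0,0,0,-1],[-0.045,0,-0.13,0,0,0,-1],[-0.045,0,-0.17,0,0,0,-1],[-0.045,0,-0.17,0,0,0,-1],[-0.045,0,-0.17,0,0,0,-1]]}}

```text
t: 13.5
position: [0.5261, -0.0986, 0.2509]
ee_rot: [-180.0, 0.1, 0.0]
ft_force: [-0.2, 0.2, -1.2]
gripper_width: 0.001
grip_force: 0.0
```

Run:
```python
from h import *
s=state();print(s['t'],s['position'].round(4),s['ee_rot'].round(2),s['qpos'].round(1))
f=cam('wrist');a,b,c=centring(f);print(*a);print(b);print(c);save(f,'h.png')
```

```text
13.5 [ 0.5261 -0.0986  0.2509] [-1.7998e+02  9.0000e-02  5.0000e-02] [-15.6  16.8  94.5  -0.   68.8  74.4]
[ 0.5714 -0.099   0.0495] 0.00027 [ 0.5711 -0.0992  0.0632] 0.00035 3.9 193
(array([ 0.57140603, -0.09864769,  0.06982174]), np.float64(0.0002982439228344628))
(array([ 0.57138735, -0.09865288]), np.float64(0.0002936707508972701))
```

The plaque is centred within 0.4 mm. Now I'll turn the wheel by about +176°. I'll press lightly (about 2 N, so the finger would slip before the plaque shifts) at 32 mm radius, moving rigidly about the axis (0.5714,-0.0987).

>>> {"fn": "jog_arm", "kwargs": {"rows": [[0.077,0,0.05,0,0,0,-1],[0.077,0,0.1,0,0,0,-1],[0.077,0,0.14,0,0,0,-1],[0.077,0,0.157,0,0,0,-1],[0.077,0,0.163,0,0,0,-1],[0.077,0,0.165,0,0,0,-1],[0.077,0,0.165,0,0,0,-1],[0.077,0,0.165,0,0,0,-1]]}}

```text
t: 14.55
position: [0.604, -0.0988, 0.088]
ee_rot: [180.0, -0.1, 0.0]
ft_force: [-1.1, -0.8, -0.5]
gripper_width: 0.004
grip_force: 0.0
```

>>> {"fn": "jog_arm", "kwargs": {"rows": [[0,0,0.0015,0,0,0,-1],[0,0,0.003,0,0,0,-1],[0,0,0.004,0,0,0,-1],[0,0,0.0042,0,0,0,-1],[0,0,0.0042,0,0,0,-1]]}}

```text
t: 15.18
position: [0.6036, -0.0987, 0.0827]
ee_rot: [180.0, 0.0, 0.0]
ft_force: [0.2, 0.1, 0.2]
gripper_width: 0.006
grip_force: 0.0
```

>>> {"fn": "jog_arm", "kwargs": {"rows": [[0,0,0.0002,0,0,0,-1],[0,0,0.0002,0,0,0,-1]]}}

```text
t: 15.42
position: [0.6036, -0.0987, 0.0825]
ee_rot: [180.0, -0.0, 0.0]
ft_force: [0.6, -0.2, 0.6]
gripper_width: 0.007
grip_force: 0.0
```

>>> {"fn": "jog_arm", "kwargs": {"rows": [[0,0,0.0002,0,0,0,-1],[0,0,0.0003,0,0,0,-1],[0,0,0.0003,0,0,0,-1]]}}

```text
t: 15.8
position: [0.6036, -0.0987, 0.0823]
ee_rot: [180.0, -0.0, 0.0]
ft_force: [-0.8, -0.2, 2.1]
gripper_width: 0.004
grip_force: 1.2
```

```bash
python3 -c "
import numpy as np
for d in (1,3,6,9,10,15,20,25,30,35,40): t=np.radians(d);print(d,round(.032*(np.cos(t)-1),4),round(-.032*np.sin(t),4),round(-t,4))"
```

```text
1 -0.0 -0.0006 -0.0175
3 -0.0 -0.0017 -0.0524
6 -0.0002 -0.0033 -0.1047
9 -0.0004 -0.005 -0.1571
10 -0.0005 -0.0056 -0.1745
15 -0.0011 -0.0083 -0.2618
20 -0.0019 -0.0109 -0.3491
25 -0.003 -0.0135 -0.4363
30 -0.0043 -0.016 -0.5236
35 -0.0058 -0.0184 -0.6109
40 -0.0075 -0.0206 -0.6981
```

>>> {"fn": "jog_arm", "kwargs": {"rows": [[0,-0.0006,0,0,0,-0.0175,-1],[0,-0.0017,0,0,0,-0.0524,-1],[-0.0002,-0.0033,0,0,0,-0.1047,-1],[-0.0005,-0.0056,0,0,0,-0.1745,-1],[-0.0011,-0.0083,0,0,0,-0.2618,-1],[-0.0019,-0.0109,0,0,0,-0.3491,-1]]}}

```text
t: 16.55
position: [0.6017, -0.0878, 0.0823]
ee_rot: [180.0, -0.0, 20.3]
ft_force: [-0.4, -1.0, 3.2]
gripper_width: 0.004
grip_force: 1.7
```

Run:
```python
from h import *
s=state();print(s['t'],s['position'].round(4),s['ee_rot'].round(2),s['ft_force'].round(2))
f=cam('side'); print(*plaque(f)[:-1])
f=cam('scene'); print(*plaque(f)[:-1])
```

```text
16.55 [ 0.6017 -0.0878  0.0823] [ 1.7999e+02 -1.0000e-02  2.0300e+01] [-0.39 -1.04  3.15]
[ 0.5714 -0.0993  0.0474] 0.00076 [ 0.5692 -0.1043  0.0611] 0.00197 20.0 13
[ 0.5991 -0.0963  0.0305] 0.00762 [ 0.5993 -0.0988  0.0315] 0.00829 -96.5 9
```

The wheel follows. Continuing.

>>> {"fn": "jog_arm", "kwargs": {"rows": [[-0.0001,-0.0028,0,0,0,-0.0873,-1],[-0.0005,-0.0056,0,0,0,-0.1745,-1],[-0.0011,-0.0083,0,0,0,-0.2618,-1],[-0.0019,-0.0109,0,0,0,-0.3491,-1],[-0.003,-0.0135,0,0,0,-0.4363,-1],[-0.0043,-0.016,0,0,0,-0.5236,-1],[-0.0058,-0.0184,0,0,0,-0.6109,-1],[-0.0075,-0.0206,0,0,0,-0.6981,-1]]}}

```text
t: 17.65
position: [0.5878, -0.0712, 0.0823]
ee_rot: [180.0, -0.0, 60.1]
ft_force: [0.4, -0.6, 2.8]
gripper_width: 0.005
grip_force: 1.4
```

>>> {"fn": "jog_arm", "kwargs": {"rows": [[-0.0001,-0.0028,0,0,0,-0.0873,-1],[-0.0005,-0.0056,0,0,0,-0.1745,-1],[-0.0011,-0.0083,0,0,0,-0.2618,-1],[-0.0019,-0.0109,0,0,0,-0.3491,-1],[-0.003,-0.0135,0,0,0,-0.4363,-1],[-0.0043,-0.016,0,0,0,-0.5236,-1],[-0.0058,-0.0184,0,0,0,-0.6109,-1],[-0.0075,-0.0206,0,0,0,-0.6981,-1]]}}

```text
t: 18.65
position: [0.5663, -0.0674, 0.0823]
ee_rot: [180.0, 0.0, 100.1]
ft_force: [0.8, -0.1, 2.3]
gripper_width: 0.008
grip_force: 1.1
```

>>> {"fn": "jog_arm", "kwargs": {"rows": [[-0.0001,-0.0028,0,0,0,-0.0873,-1],[-0.0005,-0.0056,0,0,0,-0.1745,-1],[-0.0011,-0.0083,0,0,0,-0.2618,-1],[-0.0019,-0.0109,0,0,0,-0.3491,-1],[-0.003,-0.0135,0,0,0,-0.4363,-1],[-0.0043,-0.016,0,0,0,-0.5236,-1],[-0.0058,-0.0184,0,0,0,-0.6109,-1],[-0.0075,-0.0206,0,0,0,-0.6981,-1]]}}

```text
t: 19.65
position: [0.5473, -0.0784, 0.0823]
ee_rot: [180.0, 0.0, 140.1]
ft_force: [0.5, -0.5, 2.6]
gripper_width: 0.004
grip_force: 0.9
```

Run:
```python
from h import *
s=state();print(s['t'],s['position'].round(4),s['ee_rot'].round(2),s['ft_force'].round(2))
f=cam('side'); print(*plaque(f)[:-1])
f=cam('scene'); print(*plaque(f)[:-1])
f=cam('wrist'); 
try: print(*plaque(f)[:-1])
except Exception as e: print(e)
```

```text
19.65 [ 0.5473 -0.0784  0.0823] [1.7997e+02 5.0000e-02 1.4013e+02] [ 0.46 -0.49  2.61]
[ 0.5731 -0.0998  0.0471] 0.00092 [ 0.5726 -0.1054  0.0607] 0.00371 142.2 31
[ 0.5799 -0.1017  0.0424] 0.00346 [ 0.5819 -0.1049  0.0522] 0.00707 nan 0
[ 0.5603 -0.0904  0.0373] 0.00758 [ 0.558  -0.076   0.0377] 0.0059 nan 0h.py:56: RuntimeWarning: Mean of empty slice.
  d=Q-x[:2]; rr=np.hypot(d[...,0],d[...,1]); m=org&(rr>.053)&(rr<.0625); v=d[m].mean(0)
  ret = um.true_divide(
```

>>> {"fn": "jog_arm", "kwargs": {"rows": [[-0.0001,-0.0028,0,0,0,-0.0873,-1],[-0.0005,-0.0056,0,0,0,-0.1745,-1],[-0.0011,-0.0083,0,0,0,-0.2618,-1],[-0.0019,-0.0109,0,0,0,-0.3491,-1],[-0.003,-0.0135,0,0,0,-0.4363,-1],[-0.0043,-0.016,0,0,0,-0.5236,-1],[-0.0058,-0.0184,0,0,0,-0.6109,-1],[-0.0064,-0.0193,0,0,0,-0.6458,-1]]}}

```text
t: 20.8
position: [0.5398, -0.0972, 0.0823]
ee_rot: [180.0, 0.0, 177.0]
ft_force: [1.7, -0.8, 2.9]
gripper_width: 0.003
grip_force: 1.4
```

>>> {"fn": "jog_arm", "kwargs": {"rows": [[0,0,0,0,0,0,-1],[0,0,-0.0008,0,0,0,-1],[0,0,-0.004,0,0,0,-1],[0,0,-0.025,0,0,0,-1],[-0.03,0,-0.08,0,0,0,-1],[-0.06,0,-0.13,0,0,0,-1],[-0.077,0,-0.17,0,0,0,-1],[-0.077,0,-0.17,0,0,0,-1]]}}

```text
t: 21.8
position: [0.6181, -0.1013, 0.2551]
ee_rot: [-179.9, 0.3, 177.0]
ft_force: [-0.3, -0.2, -1.7]
gripper_width: 0.005
grip_force: 0.0
```

>>> {"fn": "jog_arm", "kwargs": {"rows": [[0,0,0,0,0,0,-1],[0,0,0,0,0,0,-1],[0,0,0,0,0,0,-1]]}}

```text
t: 22.18
position: [0.6159, -0.1011, 0.2513]
ee_rot: [180.0, -0.1, 177.0]
ft_force: [-0.1, 0.7, 0.8]
gripper_width: 0.007
grip_force: 0.0
```

Run:
```python
from h import *
s=state();print(s['t'],s['position'].round(4),s['ee_rot'].round(2),s['ft_force'].round(2),s['qpos'].round(1))
for n in ('wrist','scene','side'):
    f=cam(n); a,b,c=centring(f); print(n,*a);print('  ',b[0].round(4),c[0].round(4)); save(f,f'i_{n}.png')
```

```text
22.175 [ 0.6159 -0.1011  0.2513] [ 1.7998e+02 -9.0000e-02  1.7703e+02] [-0.08  0.73  0.78] [ -13.6   26.3   80.7   -0.    73.1 -100.6]
wrist [ 0.5713 -0.099   0.0494] 0.0003 [ 0.5718 -0.0992  0.0633] 0.00037 178.8 188
   [ 0.5716 -0.0988  0.0698] [ 0.5716 -0.0989]
scene [ 0.5727 -0.1     0.0479] 0.00066 [ 0.5763 -0.0967  0.0599] 0.00203 178.7 23
   [ 0.5761 -0.0946  0.0745] [ 0.5739 -0.0976]
side [ 0.5719 -0.099   0.0478] 0.0007 [ 0.5727 -0.0997  0.0648] 0.00156 179.4 34
   [ 0.5692 -0.1039  0.0762] [ 0.5696 -0.1054]
```

View pics/i_wrist.png

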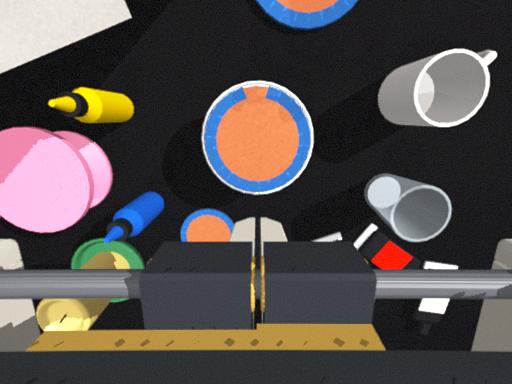

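The plaque at (258,136) sits concentric on the head with an even white ring. Its gap at (256,90) points to 178.8°, straight at the robot. The centring error is about 0.3 mm and the bystanders stand where they were. The finger is clear, so I'm handing in.

```bash
python3 -c "
from plant import *
print(job_done())"
```

```text
the job is handed in; nothing more can be done
None
```

I centred the plaque on the wheel head to about 0.3 mm and then turned its gap to face the robot (178.8° against 180°); the finger is clear, the highest press I read was 7 N, and I handed the job in after about 22 s.

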